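# Release a name plate from its hold-down clamp

### The job

The glue on the blue name plate has set. Lift the sprung clamp arm by its red knob until it stays open by itself, then take the blue name plate off the jig and lay it flat in the grey tray without dropping it. Leave the clamp open.

Things in the scene. Friction and masses are not known exactly. Their poses are not given: they have to be found in the camera images.
- name_plate: Blue name plate with a white insert, 140 x 50 x 10 mm, 0.12 kg. Origin: centre of its underside; x along its length towards the clamp's hinge, z up. It lies loose on a fixed wooden pedestal 28 mm wide, 45 mm high (foot 90 mm wide, 12 mm high), overhanging 11 mm on both long sides: grip it across its 50 mm width at the middle. A yellow plate on the desk is not part of the job.
- clamp_knob (a point): Centre of the red knob at the free end of the steel clamp arm: a disc 26 mm in diameter, flat sides 24 mm apart, its axis y parallel to the hinge. Closed, it is 85 mm above the desk, 30 mm above the plate; x points level from knob to hinge (turns with the arm), z up. The hinge axis is 125 mm from it along x. Pinched by its flats, it pivots between the fingers as the arm swings.
- clamp_arm (a joint): Clamp arm angle (rad): 0 closed and level, its rubber foot (45 mm from the hinge, 30 mm below the arm) pressing on the plate's end; grows as the knob is lifted; 1.57 upright; stop at 1.9. Its over-centre spring pulls it shut (about 3 N at the knob when closed) below about 0.85 rad; beyond that it swings itself open to the stop and stays there.
- tray: Open grey plastic tray, 210 x 160 mm outside, 24 mm high, walls and floor 4 mm thick, fixed to the desk. Origin at the centre of its underside; x along its 210 mm length, z up.

How it is judged:
By the outcome, as a careful person would: the job done as asked, in the order asked, and still so for the second after the job is handed in, with the robot touching nothing.
It also fails if it takes over 50 s, if anything falls off the work surface, if the arm or the gripper's body presses on something with over 40 N, if the wrist force passes 120 N, or if a joint passes its speed limit or range.

### The arm

A 6-joint arm with a two-finger parallel gripper is mounted at the origin on a cart in front of the work surface, level with it; the furniture and walls round the work are solid. World frame = base frame: x ahead of the robot, y to its left, z up, the work surface at z = 0. Lengths are in m, angles in rad, forces in N, time in s.
With the tool pointing down it reaches from about 0.4 to 0.825 m from the base axis. Payload 7 kg.
Tool frame: the origin (TCP) lies at the very end of the fingers, on their centre line; the grasp point (between the pads) lies 19 mm behind it (arm.hold_point_z is the distance from the TCP to the grasp point, in m); z points along the fingers, y is the line along which they close (so a half turn about z gives the same grasp; the last joint's range is limited). The gripper opens to 88 mm and grips with 3 to 60 N. Pads are 19 mm wide; open, the fingers measure 130 mm over their backs; the gripper's body (78 mm by 193 mm) begins 47 mm behind the grasp point.
Start: joints at [-0.866, 0.359, 0.012, 0, -1.224, -0.288], TCP at [0.273, -0.617, 0.227] pointing down, gripper open.
Joint ranges: [-3.07, 3.07], [-1.43, 2.12], [-1.02, 1.25], [-3.03, 1.67], [-3.05, -0], [-3.03, 3.03]. Speed limits (rad/s): [2.39, 2.39, 3.01, 3.14, 3.14, 3.14].

### API

Orientations are given as a 3x3 rotation matrix whose columns are the frame's x, y, z axes.
In Python, from station import arm gives the robot as it stands.
- The arm moves only by the tool send_rows, never from a script. Its argument "moves" is a list that holds one entry, the list of rows, each a list of 5 numbers: the shift along the tool's x, y, z normalised to -1 to 1, where 1 is 0.05 m, then the turn about the tool's z normalised to -1 to 1, where 1 is 8 degrees, then the closure, from 0 (fully open) to 1 (shut). A call has 1 to 8 rows; each row shifts and turns the commanded pose from where the row before left it, along the tool's axes as they then stand; what a row does not reach is not made up. A row lasts 1/10 s, in which the tool goes at most 50 mm and 8.59 degrees, less where a joint would pass 70% of its speed; a pose out of reach is approached as far as the arm can. A call with a number of a shift or a turn outside -1 to 1 is refused whole. A call with a gripper value outside its range is refused whole. The fingers move at their own pace and stop on an object; the grip force is fixed at half the most. Time passes only in rows, so rows that do not move let the fingers close. It gives the time, the measured TCP pose, the force, the opening and the grip force at its end, in the units of the state.
- arm.sense(): the state, without advancing time (a new reading comes with each control period).
- arm.snapshot(name): name is "side" or "top"; returns the picture (420x560x3 uint8, red, green, blue); there is no depth.
- arm.get_calibration(name): a dict with "intrinsics" (3x3 intrinsics, pixels), "rvec" (rotation vector, rad) and "tvec" (3), from world to camera coordinates, as OpenCV has them. Camera axes: x right, y down, z forward; pixel columns grow to the right and rows downward; lengths in m; the calibration is good to about 2 mm. A picture is of the moment at which its call begins. get_calibration takes no time and is no camera call.
- arm.close_job(): hands the job in; it is judged then, once.
The state is a dict: "clock": time; "joint_pos": joint angles; "qd": joint speeds; "effort": joint torques, N m; "tcp_pos": TCP position; "tool_rot": TCP orientation; "force": force on the tool from outside, world axes, zero at the start; "wrist_torque": the same for the moment, N m; "finger_gap": finger opening in m; "finger_force": force on a finger pad.
Only numpy, scipy, OpenCV 4.12 (cv2) and the standard library are available. Lean on these libraries where they do the work, as an engineer would, in place of code of your own. Each camera call takes 0.05 s, during which the arm holds its last target. There are 200 camera calls.

## Working session

There is one attempt and no reset: what is moved stays moved. The work goes in short steps, Python scripts to look and compute and a tool call to move; the robot and the scene stay as the last step left them, time stands still between calls to the robot, and variables do not carry over. Pictures are saved under pics/ and viewed, at most 10 in all, crops included, and the job is handed in when it is done.

Besides the shell and the picture viewer there is one more tool, called after "Emit:" as name([rows], argument=value, ...), one row to a line, values as JSON. send_rows: Moves the arm, as the interface text tells. Scaled input: -1 to 1 covers 0.05 m each way for a shift and 8 degrees each way for a turn. Its arguments: {"type":"object","properties":{"moves":{"type":"array","items":{"type":"array","items":{"type":"array","items":{"type":"number"}}}}},"required":["moves"]}

```bash
mkdir -p pics; python3 - <<'E'
from station import arm
import cv2,numpy as np
for n in("top","side"):
    cv2.imwrite(f"pics/{n}0.png",cv2.resize(arm.snapshot(n),(784,588),interpolation=cv2.INTER_CUBIC)[:,:,::-1])
    c=arm.get_calibration(n);R=cv2.Rodrigues(np.array(c["rvec"]))[0];print(n,c["intrinsics"],-R.T@np.ravel(c["tvec"]),R.round(2))
s=arm.sense();print(s["tcp_pos"],s["tool_rot"],s["clock"],arm.hold_point_z)
E
```

```text
top [[512.98049855   0.         289.96761784]
 [  0.         512.98049855 215.31405632]
 [  0.           0.           1.        ]] [ 0.37289092 -0.08010015  0.94164666] [[ 0.01 -1.   -0.  ]
 [-0.97 -0.01 -0.23]
 [ 0.23  0.01 -0.97]]
side [[445.42717818   0.         282.30674117]
 [  0.         445.42717818 209.1922741 ]
 [  0.           0.           1.        ]] [0.37614327 0.65443056 0.52319193] [[-0.96 -0.29  0.01]
 [-0.16  0.5  -0.85]
 [ 0.24 -0.82 -0.52]]
[ 0.27307722 -0.61680639  0.2257257 ] [[-9.14431499e-01 -4.04740092e-01 -7.00447512e-04]
 [-4.04740683e-01  9.14430566e-01  1.31107365e-03]
 [ 1.09866545e-04  1.48238665e-03 -9.99998895e-01]] 0.1 0.0188
```

View pics/top0.png

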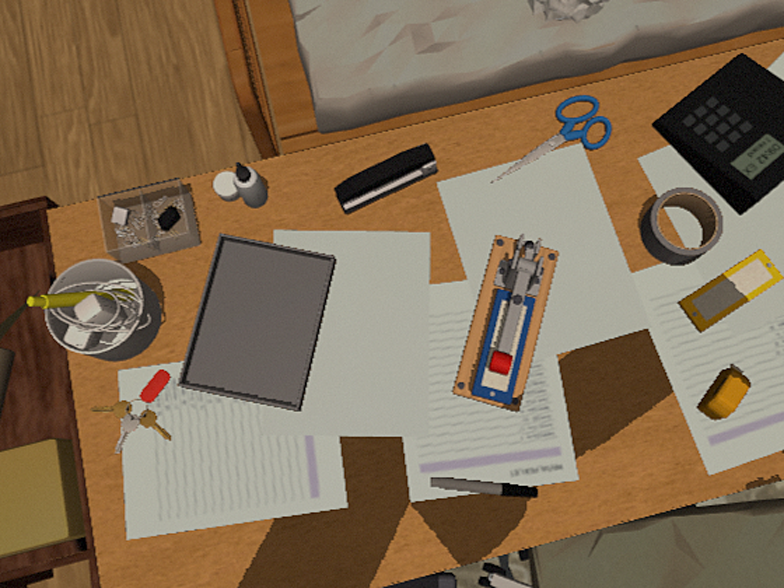

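View pics/side0.png

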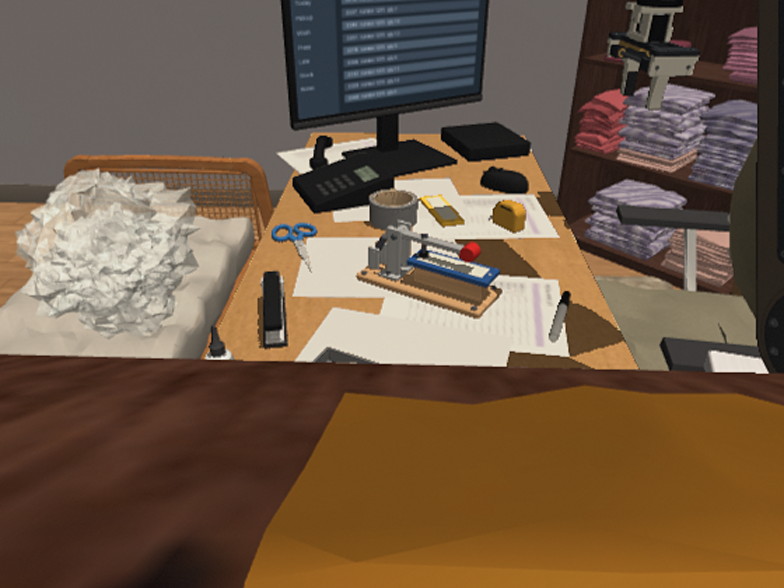

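The top view shows the jig with its red knob at about (501,362), blue plate running from (490,402) to about (520,290), hinge near (522,262). Tray rim corners are at (222,237), (335,257), (300,410) and (181,385), in the 1.4x picture. The side view shows the knob at (470,251). I'll enlarge the jig and back-project.

```bash
cat >h.py <<'E'
from station import arm
import cv2,numpy as np
def bp(n,u,v,z,s=1.4):
    c=arm.get_calibration(n);R=cv2.Rodrigues(np.array(c["rvec"]))[0];C=-R.T@np.ravel(c["tvec"])
    d=R.T@np.linalg.inv(c["intrinsics"])@[(u+.5)/s-.5,(v+.5)/s-.5,1]
    return (C+d*(z-C[2])/d[2]).round(4)
def pr(n,p):
    c=arm.get_calibration(n);return cv2.projectPoints(np.float64([p]),np.array(c["rvec"]),np.ravel(c["tvec"]),np.array(c["intrinsics"]),None)[0].ravel()
E
python3 - <<'E'
from h import *
im=arm.snapshot("top");cv2.imwrite("pics/c1.png",cv2.resize(im[160:300,310:410],None,fx=4.2,fy=4.2,interpolation=cv2.INTER_CUBIC)[:,:,::-1])
print("knob",bp("top",501,362,.095))
hsv=cv2.cvtColor(im,cv2.COLOR_RGB2HSV);m=cv2.inRange(hsv,(0,180,90),(6,255,255))|cv2.inRange(hsv,(174,180,90),(180,255,255));m[:160]=0;m[300:]=0;m[:,:310]=0;m[:,410:]=0
p=np.argwhere(m).mean(0);print(p,bp("top",p[1],p[0],.09,1))
for q in[(222,237),(335,257),(300,410),(181,385)]:print(bp("top",*q,.024))
print(arm.sense()["clock"])
E
```

```text
knob [ 0.5033 -0.1872  0.095 ]
[258.84020619 357.22680412] [ 0.5034 -0.187   0.09  ]
[0.6787 0.1758 0.024 ]
[0.6526 0.0228 0.024 ]
[0.4495 0.0597 0.024 ]
[0.4792 0.2137 0.024 ]
0.15
```

View pics/c1.png

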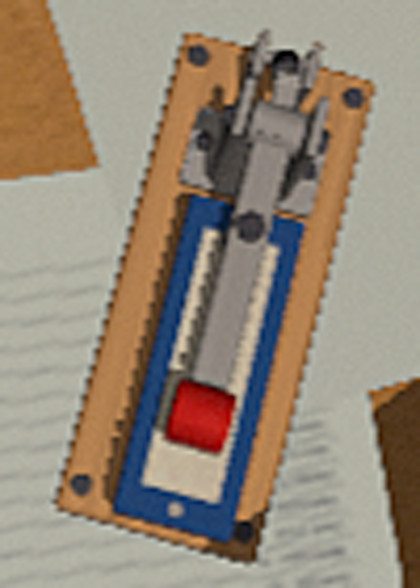

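The crop shows the plate corners at (188,195), (303,225), (237,545), (115,508), the knob at (200,415) and the arm running up to the hinge near (275,110).

```bash
python3 - <<'E'
from h import *
f=lambda u,v,z:bp("top",u/4.2+310,v/4.2+160,z,1)
P=[f(*q,.055) for q in[(188,195),(303,225),(237,545),(115,508)]]
P=np.array(P);print(P,P.mean(0));a=(P[0]+P[1]-P[2]-P[3])/2;print(np.linalg.norm(a),np.linalg.norm(P[0]-P[1]),np.degrees(np.arctan2(a[1],a[0])))
# knob: side view check
for q in [(470,251)]: 
  k=np.array([.5034,-.187,.085]); print(pr("side",k)*1.4,q)
j0=f(63,508,.012);j1=f(187,35,.012);b=j1-j0;j2=f(372,90,.012);print("foot",np.degrees(np.arctan2(b[1],b[0])),np.linalg.norm(b),np.linalg.norm(j2-j1))
R=arm.sense()["tool_rot"];print(np.degrees(np.arctan2(R[1,0],R[0,0])), (R.T@(np.array([.504,-.187,.2])-arm.sense()["tcp_pos"])))
E
```

```text
[[ 0.6029 -0.1886  0.055 ]
 [ 0.5904 -0.237   0.055 ]
 [ 0.4554 -0.2063  0.055 ]
 [ 0.4698 -0.1566  0.055 ]] [ 0.529625 -0.197125  0.055   ]
0.13766708030607755 0.04998809858356286 -13.163069080208738
[470.4218935  251.70304329] (470, 251)
foot -14.76194285768122 0.2221319427727583 0.0865875857152744
-156.12292252015513 [-0.38513567  0.29961278  0.02615449]
```

Emit:
send_rows([
  [[-0.75,0.58,0,0,0],[-0.75,0.58,0,0,0],[-0.75,0.58,0,0,0],[-0.75,0.58,0,0,0],[-0.75,0.58,0,0,0],[-0.75,0.58,0,0,0],[-0.75,0.58,0,0,0],[-0.75,0.58,0,0,0]],
])

```text
clock: 0.95
tcp_pos: [0.4541, -0.2818, 0.2266]
tool_rot: [[-0.914, -0.405, 0.0], [-0.405, 0.914, 0.0], [-0.0, -0.0, -1.0]]
force: [1.3, -0.1, -0.4]
finger_gap: 0.088
finger_force: 0.0
```

Emit:
send_rows([
  [[-0.85,0.66,0,0,0],[-0.85,0.66,0,0,0],[0,0,0.3,0.94,0],[0,0,0.3,0.94,0],[0,0,0,0.94,0],[0,0,0,0.94,0],[0,0,0,0.94,0],[0,0,0,0,0]],
])

```text
clock: 1.75
tcp_pos: [0.5008, -0.1955, 0.1963]
tool_rot: [[-0.971, 0.239, -0.001], [0.239, 0.971, 0.0], [0.001, 0.0, -1.0]]
force: [0.1, 0.3, 0.1]
finger_gap: 0.0876
finger_force: 0.0
```

```bash
cat >>h.py <<'E'
def rep(t):
    s=arm.sense();R=np.array(s["tool_rot"]);p=np.array(s["tcp_pos"])
    print("t",s["clock"],"tcp",p.round(4),"yaw",np.degrees(np.arctan2(R[1,0],R[0,0])).round(2),"units",(R.T@(np.array(t)-p)/.05).round(3),"q",np.round(s["joint_pos"],2),"F",np.round(s["force"],1),"gap",s["finger_gap"],s["finger_force"])
E
python3 -c "
from h import *
rep([.503,-.187,.069])"
```

```text
t 1.75 tcp [ 0.5008 -0.1955  0.1963] yaw 166.17 units [-0.003  0.175  2.546] q [-0.01  0.16 -0.33 -0.   -1.08 -1.8 ] F [0.1 0.3 0.1] gap 0.08763877275465479 0.0
```

Emit:
send_rows([
  [[0,0.17,0.5,0,0.3],[0,0,0.6,0,0.4],[0,0,0.6,0,0.4],[0,0,0.5,0,0.4],[0,0,0.34,0,0.4],[0,0,0,0,0.4]],
])

```text
clock: 2.35
tcp_pos: [0.5012, -0.1872, 0.0672]
tool_rot: [[-0.972, 0.234, -0.005], [0.234, 0.972, 0.0], [0.005, -0.001, -1.0]]
force: [-0.0, 0.4, -0.1]
finger_gap: 0.0533
finger_force: 0.0
```

```bash
python3 -c "
from h import *
rep([.503,-.187,.069])
a=arm.snapshot('top')[190:290,300:420];b=arm.snapshot('side')[130:230,260:380]
cv2.imwrite('pics/c2.png',cv2.resize(np.hstack([a,b]),None,fx=3.3,fy=3.3,interpolation=cv2.INTER_CUBIC)[:,:,::-1])"
```

```text
t 2.35 tcp [ 0.5012 -0.1872  0.0672] yaw 166.46 units [-0.034  0.012 -0.036] q [ 0.01  0.29 -0.49 -0.   -0.79 -1.82] F [-0.   0.4 -0.1] gap 0.05326706143163961 0.0
```

View pics/c2.png

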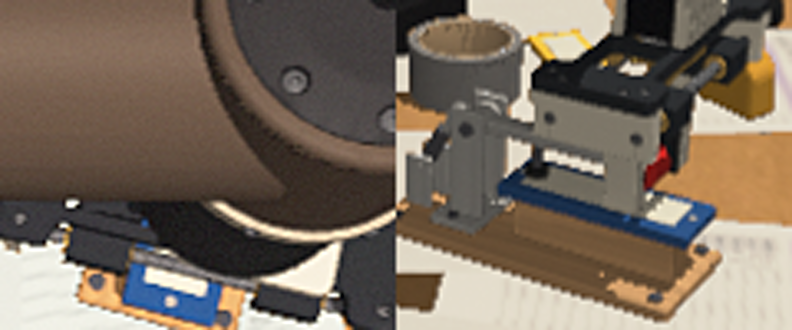

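The fingers straddle the red knob: in the right half it shows just beyond the near finger at about (655,170). Now I'll pinch it.

Emit:
send_rows([
  [[0,0,0,0,0.7],[0,0,0,0,1],[0,0,0,0,1],[0,0,0,0,1],[0,0,0,0,1]],
])

```text
clock: 2.95
tcp_pos: [0.5033, -0.1873, 0.07]
tool_rot: [[-0.971, 0.237, 0.001], [0.237, 0.971, -0.0], [-0.001, 0.0, -1.0]]
force: [-1.2, 1.0, 2.5]
finger_gap: 0.0239
finger_force: 29.9
```

Emit:
send_rows([
  [[-0.01,0,-0.25,0,1],[-0.04,0,-0.25,0,1],[-0.06,0,-0.24,0,1],[-0.09,0,-0.24,0,1],[-0.11,0,-0.22,0,1],[-0.13,0,-0.22,0,1],[-0.15,0,-0.2,0,1],[-0.17,0,-0.18,0,1]],
])

```text
clock: 3.75
tcp_pos: [0.5392, -0.197, 0.1604]
tool_rot: [[-0.971, 0.237, -0.002], [0.237, 0.971, -0.001], [0.002, -0.001, -1.0]]
force: [-2.6, -5.7, -4.2]
finger_gap: 0.0241
finger_force: 30.0
```

Emit:
send_rows([
  [[-0.19,0,-0.16,0,1],[-0.2,0,-0.15,0,1],[-0.22,0,-0.12,0,1],[-0.23,0,-0.1,0,1],[-0.24,0,-0.08,0,1],[-0.24,0,-0.06,0,1],[0,0,0,0,1]],
])

```text
clock: 4.45
tcp_pos: [0.6053, -0.215, 0.1947]
tool_rot: [[-0.971, 0.237, 0.0], [0.237, 0.971, -0.004], [-0.001, -0.004, -1.0]]
force: [-2.5, -10.7, 1.1]
finger_gap: 0.0238
finger_force: 30.0
```

```bash
python3 -c "
from h import *
rep([.503,-.187,.069])
a=arm.snapshot('side')[60:230,200:400]
cv2.imwrite('pics/c3.png',cv2.resize(a,None,fx=3,fy=3,interpolation=cv2.INTER_CUBIC)[:,:,::-1])"
```

```text
t 4.45 tcp [ 0.6053 -0.215   0.1947] yaw 166.27 units [2.124 0.067 2.511] q [-0.04  0.33 -0.11  0.   -1.13 -1.78] F [ -2.5 -10.7   1.1] gap 0.02382456486478648 29.99837189912796
```

View pics/c3.png

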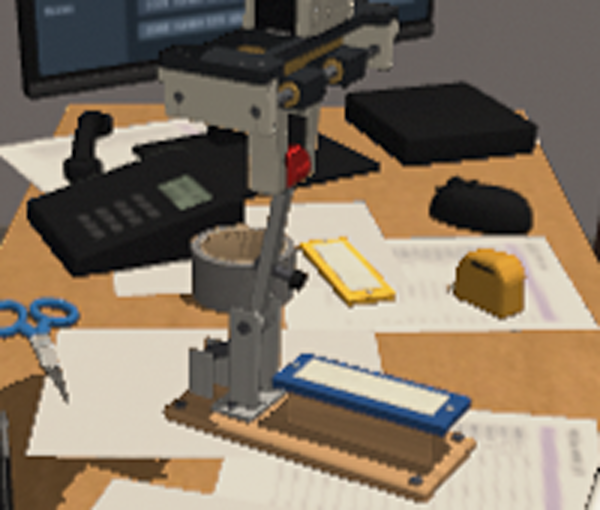

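The arm stands nearly upright, with the knob pinched at (297,165). The plate is undisturbed on its pedestal. I'll release and rise.

Emit:
send_rows([
  [[0,0,0,0,0.4],[0,0,0,0,0.3],[0,0,0,0,0.3],[0,0,0,0,0.2],[0.2,0,-0.3,0,0.2],[0.6,0,-0.4,0,0.2],[0.8,0,-0.2,0,0.2],[0.6,0,0,0,0.2]],
])

```text
clock: 5.3
tcp_pos: [0.496, -0.1855, 0.2408]
tool_rot: [[-0.972, 0.237, 0.003], [0.237, 0.972, -0.0], [-0.003, 0.0, -1.0]]
force: [-0.1, 0.2, 0.6]
finger_gap: 0.07
finger_force: 0.0
```

```bash
python3 -c "
from h import *
rep([.5296,-.1971,.12])
a=arm.snapshot('side')[60:230,200:400]
b=arm.snapshot('top')[140:310,300:420]
cv2.imwrite('pics/c4.png',cv2.resize(np.hstack([a,b]),None,fx=2.5,fy=2.5,interpolation=cv2.INTER_CUBIC)[:,:,::-1])"
```

```text
t 5.3 tcp [ 0.496  -0.1855  0.2408] yaw 166.3 units [-0.699 -0.067  2.419] q [ 0.01  0.11 -0.29  0.   -1.17 -1.82] F [-0.1  0.2  0.6] gap 0.07003647560368584 0.0
```

View pics/c4.png

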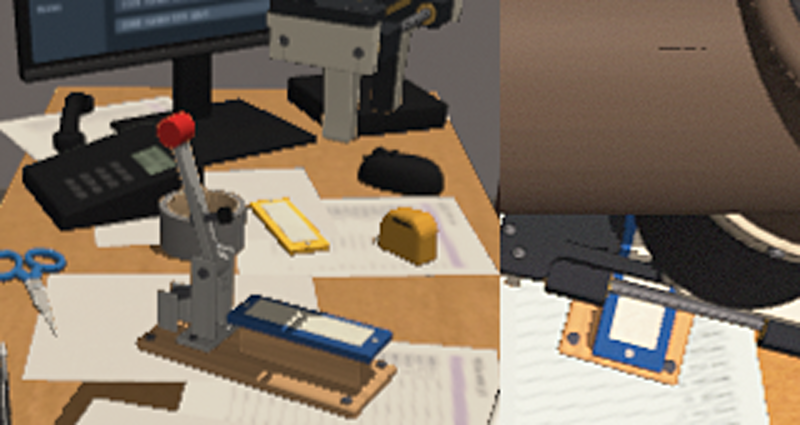

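The side view shows the clamp fully open, knob at (176,127), and the plate free at centre about (310,325). I'll check the plate centre with the side view before gripping.

```bash
python3 -c "
from h import *
P=np.array([bp('side',u/2.5+200,v/2.5+60,.055,1) for u,v in[(258,296),(392,333),(367,349),(229,312)]]);print(P,P.mean(0))
rep([.5296,-.1971,.0445])"
```

```text
[[ 0.5851 -0.2288  0.055 ]
 [ 0.4576 -0.1963  0.055 ]
 [ 0.4736 -0.1624  0.055 ]
 [ 0.6021 -0.191   0.055 ]] [ 0.5296   -0.194625  0.055   ]
t 5.4 tcp [ 0.4941 -0.1851  0.2406] yaw 166.31 units [-0.735 -0.07   3.924] q [ 0.01  0.1  -0.29 -0.   -1.17 -1.82] F [ 0.3 -0.1  0.7] gap 0.06987227366205022 0.0
```

Emit:
send_rows([
  [[-0.4,-0.05,0.3,0.1,0],[-0.33,0,0.7,0,0],[0,0,0.8,0,0],[0,0,0.8,0,0],[0,0,0.7,0,0],[0,0,0.4,0,0],[0,0,0,0,0],[0,0,0,0,0]],
])

```text
clock: 6.2
tcp_pos: [0.5327, -0.1972, 0.0541]
tool_rot: [[-0.968, 0.25, 0.0], [0.25, 0.968, -0.0], [-0.001, -0.0, -1.0]]
force: [0.7, -1.2, 0.9]
finger_gap: 0.0878
finger_force: 0.0
```

```bash
python3 -c "
from h import *
rep([.5296,-.1965,.0445])"
```

```text
t 6.2 tcp [ 0.5327 -0.1972  0.0541] yaw 165.52 units [ 0.064 -0.001  0.191] q [-0.01  0.36 -0.44  0.   -0.78 -1.81] F [ 0.7 -1.2  0.9] gap 0.08783307852695284 0.0
```

Emit:
send_rows([
  [[0.06,0,0.19,0,0.2],[0,0,0,0,0.3],[0,0,0,0,0.4],[0,0,0,0,0.45],[0,0,0,0,1],[0,0,0,0,1],[0,0,0,0,1],[0,0,0,0,1]],
])

```text
clock: 7.0
tcp_pos: [0.5294, -0.1964, 0.0439]
tool_rot: [[-0.968, 0.251, 0.001], [0.251, 0.968, -0.0], [-0.001, 0.0, -1.0]]
force: [-1.0, 1.5, 5.0]
finger_gap: 0.0494
finger_force: 30.0
```

Emit:
send_rows([
  [[0,0,-0.1,0,1],[0,0,-0.2,0,1],[0,0,-0.3,0,1],[0,0,-0.4,0,1],[0,0,-0.4,0,1],[0,0,-0.2,0,1],[0,0,0,0,1]],
])

```text
clock: 7.7
tcp_pos: [0.5301, -0.1965, 0.1253]
tool_rot: [[-0.968, 0.251, 0.003], [0.251, 0.968, -0.0], [-0.003, 0.001, -1.0]]
force: [-0.1, -0.2, -0.9]
finger_gap: 0.0496
finger_force: 30.0
```

```bash
python3 -c "
from h import *
rep([.565,.118,.08])
a=arm.snapshot('side')[100:240,240:400]
cv2.imwrite('pics/c5.png',cv2.resize(a,None,fx=4,fy=4,interpolation=cv2.INTER_CUBIC)[:,:,::-1])"
```

```text
t 7.7 tcp [ 0.5301 -0.1965  0.1253] yaw 165.48 units [0.903 6.265 0.907] q [-0.01  0.27 -0.37  0.   -0.93 -1.82] F [-0.1 -0.2 -0.9] gap 0.049587861134018224 29.999269545078278
```

View pics/c5.png

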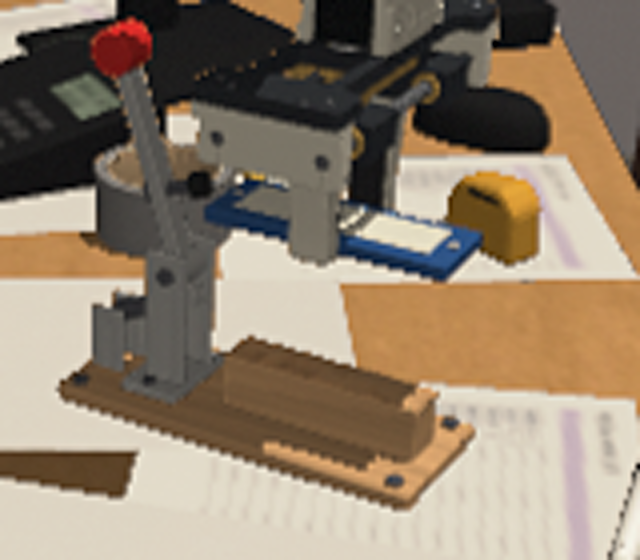

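The plate is held level across its middle, spanning (205,210) to (480,245), and the clamp is still open. Next I carry it over the tray.

Emit:
send_rows([
  [[0,0.15,-0.1,0,1],[0.1,0.4,0,0,1],[0.1,0.6,0,0,1],[0.1,0.7,0,0,1],[0.1,0.7,0,0,1],[0.1,0.7,0,0,1],[0.1,0.7,0,0,1],[0.1,0.7,0,0,1]],
])

```text
clock: 8.55
tcp_pos: [0.5529, 0.0392, 0.1278]
tool_rot: [[-0.968, 0.251, -0.002], [0.251, 0.968, -0.001], [0.001, -0.001, -1.0]]
force: [0.8, 0.2, -0.7]
finger_gap: 0.0493
finger_force: 30.0
```

Emit:
send_rows([
  [[0.1,0.6,0,0,1],[0.1,0.5,0,0,1],[0,0.2,0,-0.15,1],[0,0.1,0,-0.2,1],[0,0,0,-0.15,1],[0,0,0,0,1]],
])

```text
clock: 9.15
tcp_pos: [0.561, 0.1069, 0.1283]
tool_rot: [[-0.983, 0.182, -0.001], [0.182, 0.983, -0.0], [0.001, -0.001, -1.0]]
force: [-0.2, -0.9, -1.3]
finger_gap: 0.05
finger_force: 30.0
```

```bash
python3 -c "
from h import *
rep([.565,.107,.006])
a=arm.snapshot('top')[130:350,100:320]
cv2.imwrite('pics/c6.png',cv2.resize(a,None,fx=2.5,fy=2.5,interpolation=cv2.INTER_CUBIC)[:,:,::-1])"
```

```text
t 9.15 tcp [0.561  0.1069 0.1283] yaw 169.5 units [-0.08   0.018  2.445] q [ 0.53  0.27 -0.35 -0.   -0.95 -2.28] F [-0.2 -0.9 -1.3] gap 0.050008540526598005 29.998868107795715
```

View pics/c6.png

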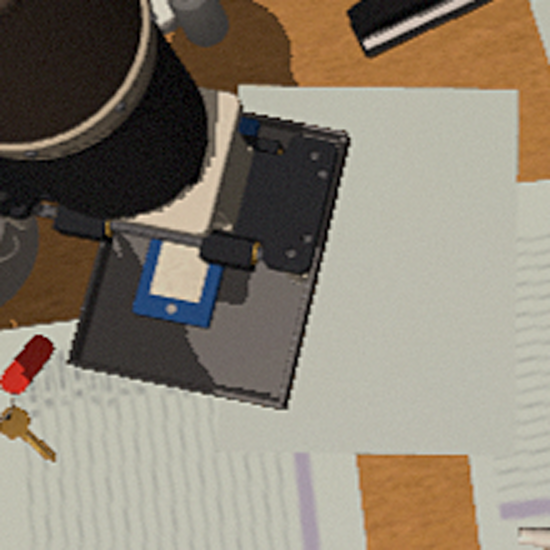

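The plate hangs over the tray, aligned with it, near end at (172,308); the pencil cup at the left edge stays clear. Lowering.

Emit:
send_rows([
  [[-0.08,0,0.3,0,1],[0,0,0.5,0,1],[0,0,0.5,0,1],[0,0,0.5,0,1],[0,0,0.35,0,1],[0,0,0.12,0,1],[0,0,0.02,0,1],[0,0,0,0,1]],
])

```text
clock: 10.0
tcp_pos: [0.5658, 0.1068, 0.0148]
tool_rot: [[-0.983, 0.183, 0.001], [0.183, 0.983, 0.0], [-0.001, 0.0, -1.0]]
force: [0.0, -0.5, -0.2]
finger_gap: 0.0495
finger_force: 30.0
```

```bash
python3 -c "
from h import *
rep([.565,.107,.004])"
```

```text
t 10.0 tcp [0.5658 0.1068 0.0148] yaw 169.46 units [0.016 0.001 0.216] q [ 0.53  0.42 -0.45  0.   -0.7  -2.28] F [ 0.  -0.5 -0.2] gap 0.04954372199525062 29.99933660030365
```

Emit:
send_rows([
  [[0,0,0.1,0,1],[0,0,0.06,0,1],[0,0,0.03,0,1],[0,0,0.01,0,1],[0,0,0,0,1],[0,0,0,0,1]],
])

```text
clock: 10.6
tcp_pos: [0.5652, 0.107, 0.0043]
tool_rot: [[-0.983, 0.182, 0.0], [0.182, 0.983, 0.0], [-0.0, 0.0, -1.0]]
force: [-1.7, 0.6, 3.6]
finger_gap: 0.0496
finger_force: 32.3
```

Contact with the tray floor is light (3.6 N). Now I open slowly and rise.

Emit:
send_rows([
  [[0,0,0,0,0.42],[0,0,0,0,0.38],[0,0,0,0,0.32],[0,0,0,0,0.25],[0,0,-0.1,0,0.25],[0,0,-0.4,0,0.25],[0,0,-0.8,0,0.25],[0,0,-0.9,0,0.25]],
])

```text
clock: 11.4
tcp_pos: [0.5637, 0.106, 0.1139]
tool_rot: [[-0.983, 0.183, -0.004], [0.183, 0.983, -0.002], [0.004, -0.003, -1.0]]
force: [1.6, 0.6, 0.2]
finger_gap: 0.0657
finger_force: 0.0
```

Emit:
send_rows([
  [[0,0,-0.9,0,0.25],[0.5,-0.3,-0.8,0,0.25],[0.7,-0.5,0,0,0.25],[0.7,-0.6,0,0,0.25],[0.5,-0.6,0,0,0.25],[0,-0.5,0,0,0.25],[0,-0.3,0,0,0.25],[0,0,0,0,0.25]],
])

```text
clock: 12.2
tcp_pos: [0.4205, -0.0102, 0.1993]
tool_rot: [[-0.983, 0.184, -0.0], [0.184, 0.983, 0.0], [0.0, 0.0, -1.0]]
force: [-0.7, 0.7, -0.1]
finger_gap: 0.0659
finger_force: 0.0
```

```bash
python3 -c "
from h import *
rep([.565,.107,.004])
cv2.imwrite('pics/c7.png',np.hstack([cv2.resize(arm.snapshot('top'),(400,300)),cv2.resize(arm.snapshot('side'),(400,300))])[:,:,::-1])"
```

```text
t 12.2 tcp [ 0.4205 -0.0102  0.1993] yaw 169.38 units [-2.409  2.837  3.905] q [ 0.45 -0.05 -0.55 -0.   -1.07 -2.21] F [-0.7  0.7 -0.1] gap 0.06591731199748022 0.0
```

View pics/c7.png

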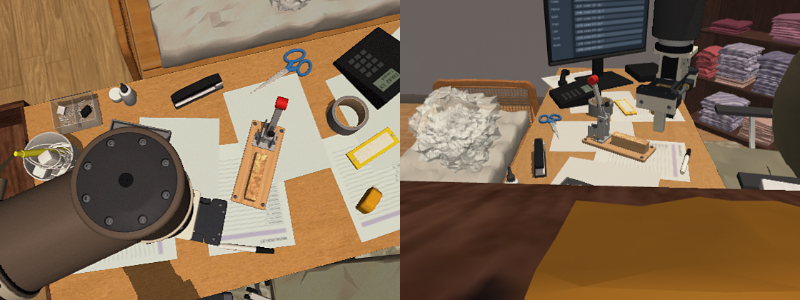

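The clamp is open (knob at (280,103)) and the jig is empty, but the arm hides the tray. I'll move aside for a last look.

Emit:
send_rows([
  [[0,-0.4,-0.3,0,0.25],[0,-0.7,-0.3,0,0.25],[0,-0.8,0,0,0.25],[0,-0.8,0,0,0.25],[0,-0.8,0,0,0.25],[0,-0.8,0,0,0.25],[0,-0.6,0,0,0.25],[0,-0.2,0,0,0.25]],
])

```text
clock: 13.1
tcp_pos: [0.3749, -0.2611, 0.2286]
tool_rot: [[-0.983, 0.185, -0.002], [0.185, 0.983, 0.0], [0.001, -0.0, -1.0]]
force: [0.3, -0.1, 0.3]
finger_gap: 0.0654
finger_force: 0.0
```

```bash
python3 -c "
from h import *
cv2.imwrite('pics/c8.png',arm.snapshot('top')[:,:,::-1])"
```

```text
(no output)
```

View pics/c8.png

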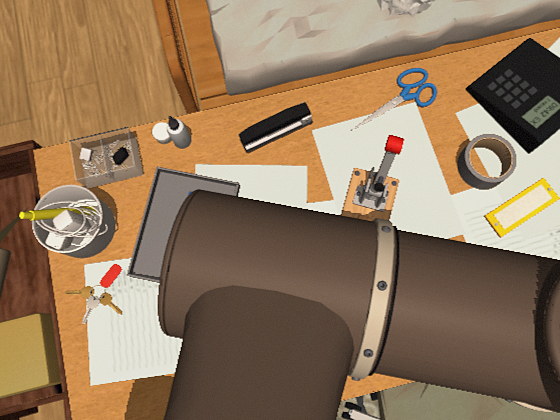

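The elbow still hides most of the tray; the clamp is open at (395,145). I have used all ten viewings, so I'll move on and check the plate by numbers instead.

Emit:
send_rows([
  [[0,-0.5,0,0,0.25],[0,-0.8,0,0,0.25],[0,-0.8,0,0,0.25],[0,-0.8,0,0,0.25],[0,-0.8,0,0,0.25],[0,-0.8,0,0,0.25],[0,-0.5,0,0,0.25],[0,0,0,0,0.25]],
])

```text
clock: 13.95
tcp_pos: [0.3298, -0.5069, 0.2277]
tool_rot: [[-0.983, 0.184, -0.002], [0.184, 0.983, 0.001], [0.002, 0.001, -1.0]]
force: [-0.3, 0.5, -0.1]
finger_gap: 0.0658
finger_force: 0.0
```

```bash
python3 -c "
from h import *
im=arm.snapshot('top');hsv=cv2.cvtColor(im,cv2.COLOR_RGB2HSV)
m=cv2.inRange(hsv,(102,140,50),(125,255,255));m[:160]=0;m[300:]=0;m[:,:120]=0;m[:,250:]=0
p=np.argwhere(m)[:,::-1].astype(np.float32);print(len(p))
b=cv2.boxPoints(cv2.minAreaRect(p));P=np.array([bp('top',*q,.014,1) for q in b]);print(b,P,P.mean(0),[np.linalg.norm(P[i]-P[i-1]).round(4) for i in range(4)])
rep([0,0,0])"
```

```text
800
[[171.05884 262.76474]
 [189.29413 189.82356]
 [214.9412  196.23532]
 [196.7059  269.1765 ]] [[0.5033 0.1424 0.014 ]
 [0.6419 0.1174 0.014 ]
 [0.63   0.0684 0.014 ]
 [0.4923 0.095  0.014 ]] [0.566875 0.1058   0.014   ] [np.float64(0.0487), np.float64(0.1408), np.float64(0.0504), np.float64(0.1402)]
t 14.0 tcp [ 0.33   -0.5055  0.2279] yaw 169.41 units [8.338 8.719 4.581] q [-0.67  0.24 -0.15 -0.   -1.18 -1.09] F [-0.   0.8 -0.8] gap 0.06575746158636751 0.0
```

The plate measures 140 x 50 mm at the height expected for lying flat, centred at (0.567, 0.106) inside the tray.

```bash
python3 -c "
from station import arm
print(arm.close_job())"
```

```text
the job is handed in; nothing more can be done
None
```

The job is handed in at about 14 s: the clamp stands open by itself, and the blue name plate lies flat in the grey tray, its final position confirmed by measuring the top camera image.

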